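# Open the cooled specimen well by its pop-out T-handle

## Task

Open the specimen well: push the release button so that the T-handle pops out, turn the handle clockwise as far as it goes to unlatch the cover, then slide the cover fully open towards the rear housing. Leave the cover open with the handle still out and turned, and do not disturb the other things around.

Things in the scene. Friction and masses are not known exactly. Their poses are not given: they have to be found in the camera images.
- chest: White benchtop cooled well, fixed, 420 long (x) x 240 wide x 120 mm high; a grey housing across its rear end (x 150 to 220 mm) rises to 170 mm. Origin on the underside, on the centre line, 200 mm behind the front face. x points front to rear, the way the cover opens; z up. May stand left or right, a little yawed. Guide rails beside the cover, tops at 145 mm.
- cover (a joint): Grey sliding cover, 200 mm long, 180 wide, 35 thick, its top at 155.5 mm above the table (a 2 mm dark steel plate with the handle and button lies on it). Slide in m: 0 closed, 0.12 fully open at its stop, moving along the chest's +x towards the rear housing. Stays where it is left (friction about 2.5 N). A bolt locks it shut until handle_turn passes about 1.15 rad.
- release_button (a joint): Travel of the round steel release button in m: 0 up, 0.006 fully down (about 5 N, spring return). Pressed beyond about 0.004 it frees the T-handle, which springs up at once and stays up after the button is let go.
- button_top (a point): Centre of the flat top of the release button, a steel disc 24 mm in diameter, standing 12 mm above the plate (170 mm above the table) in a black ring, 78 mm in front (chest -x) of the T-handle's axis and 40 mm from the bar's near end. Axes as the chest's.
- handle_pop (a joint): Rise of the T-handle in m: 0 flush in its slot (held by the catch), 0.028 fully popped out. A spring of about 3 N holds it up.
- handle_turn (a joint): Turn of the T-handle in rad, clockwise seen from above: 0 as it lies in its slot (bar along the chest's x), 1.4 at its stop (about 80 degrees). Cannot turn while in its slot. Friction about 0.1 N m; stays where it is left.
- handle_grip (a point): Centre of the T-handle's bar, on its turning axis: steel bar 76 mm long (x, along the bar), 14 wide, 14 high. Popped out, its centre is 180.5 mm above the table and its underside 16 mm above the dark steel plate; flush, its top is 4 mm above the cover's grey top and fingers do not fit beside it in the slot.
- heater: Bystander, fixed: closed white block heater, 280 x 200 x 120 mm, with a small black round knob; not to be operated. Origin under its centre.
- jar: Bystander: small amber jar, 44 mm across, 50 high, standing on the chest's rear housing. Origin under its centre.
- tip_box: Bystander: pipette tip box 80 x 120 x 40 mm on top of the heater. Origin under its centre.
- reagent_a: Bystander: amber bottle 70 mm across, 170 high. Origin under its centre.
- reagent_b: Bystander: white bottle 60 mm across, 130 high. Origin under its centre.
- beaker: Bystander: glass beaker 72 mm across, 90 high. Origin under its centre.
- mouse: Bystander: black computer mouse 100 x 60 x 22 mm. Origin under its centre.
- scanner: Bystander: hand-held grey scanner with a black grip, about 200 x 70 x 55 mm, lying on the table. Origin on its underside.

How it is judged:
By the outcome, as a careful person would: the job done as asked, in the order asked, and still so for the second after the job is handed in, with the robot touching nothing.
It also fails if it takes over 54 s, if anything falls off the work surface, if the arm or the gripper's body presses on something with over 40 N, if the wrist force passes 120 N, or if a joint passes its speed limit or range.

## Robot

A 6-joint arm with a two-finger parallel gripper is mounted at the origin on the work surface. World frame = base frame: x ahead of the robot, y to its left, z up, the work surface at z = 0. Lengths are in m, angles in degrees, forces in N, time in s.
With the tool pointing down it reaches from about 0.25 to 0.725 m from the base axis. Payload 9.7 kg.
Tool frame: the origin (TCP) lies where the fingers leave the gripper's body, on its centre line; the fingertips stand 73 mm ahead of it and the grasp point (between the pads) lies 54 mm ahead of it; y points along the fingers, x is the direction in which the jaws open and shut, and the axes are right-handed (so a half turn about y gives the same grasp; the last joint's range is limited). The gripper opens to 85 mm and grips with 20 to 120 N. Pads are 22 mm wide; open, the fingers measure 114 mm over their backs; the gripper's body (76 mm by 85 mm) begins 54 mm behind the grasp point. The pads swing forward as they close: fully open they stand 13 mm farther back than shut.
Start: joints at [67.953, 4.979, 10.078, 95.1, 0, 90], TCP at [0.206, 0.51, 0.304] pointing down, gripper open.
Joint ranges: [-179.16, 179.16], [-48.56, 103.87], [-65.8, 70.77], [-126.05, 130.52], [-82.76, 87.17], [-180, 180]. Speed limits (degrees/s): [127.2, 127.2, 147.25, 180, 180, 180].

## Interface

Orientations are given as [roll, pitch, yaw] about the fixed x, y, z axes, in that order (R = Rz(yaw) Ry(pitch) Rx(roll)).
In Python, from workcell import sensors, imaging, bot, models gives the robot as it stands.
- The arm moves only by the tool arm_command, never from a script. Its argument "rows" is one flat list of numbers, 7 for each row, row after row: the shift along the tool's x, y, z in cm, then the turn, a rotation vector about the tool's x, y, z in degrees, then the gripper's target within -1 to 1 (fully open at 1, half-way at 0, shut at -1). A call has 1 to 12 rows; each row is the pose to reach, as a shift and turn from the pose commanded when the call began, along the tool's axes at that moment; what a row does not reach only later rows make up. A row lasts 1/12 s, in which the tool goes at most 41.7 mm and 7.16 degrees, less where a joint would pass 70% of its speed; a pose out of reach is approached as far as the arm can. A call with a gripper value outside its range is refused whole. The fingers move at their own pace and stop on an object; "force" is the grip in N (left out, the last holds). Time passes only in rows, so rows that repeat a pose let the fingers close. It gives the time, the measured TCP pose, the force and the opening at its end, in the units of the state.
- sensors.get_obs(): the state, without advancing time (a new reading comes with each control period).
- imaging.camera(name): name is "scene" or "top"; returns a dict with "pixels" (420x560x3 uint8, blue, green, red), "z_map" (420x560 float32, m along the optical axis (not along the pixel's ray), 0 where there is no reading), "camera_matrix" (3x3 intrinsics, pixels), "D" ([k1, k2, p1, p2, k3] as OpenCV has them; the pictures are not rectified), "world_from_camera" (4x4, takes a point from camera to world coordinates). Camera axes: x right, y up, looking along -z (the intrinsics and any distortion apply to the point x, -y, -z); pixel columns grow to the right and rows downward; lengths in m; the calibration is good to about 2 mm. A picture is of the moment at which its call begins.
- bot.job_done(): hands the job in, once; it reports no verdict.
Trained networks look in the newest picture that a camera, given by its name, has taken for a name from the list of things; names that differ only in an ending like _2 or _b are one class to them, and where a whole thing is asked for, a point or a joint stands for the part that bears it (a point fixed in the world has none). Each returns a list of dicts, best first, with "conf" (0 to 1); they miss things now and then, are a little off and sometimes report something else, mostly with a low value. They report only what shows in the picture. A call takes as long as a camera call.
- models.search_frame(thing, camera): "extent" ([centre column, centre row, width, height] in pixels, round what is visible of it).
- models.spot_point(thing, camera): "location" ([column, row] in pixels: a listed point, or the origin of a listed thing).
The state is a dict: "time": time; "q": joint angles; "qd": joint speeds; "joint_efforts": joint torques, N m; "ee_pos": TCP position; "tcp_rot": TCP orientation; "wrist_force": force on the tool from outside, world axes, zero at the start; "torque": the same for the moment, N m; "opening": finger opening in m.
Only numpy, scipy, OpenCV 4.12 (cv2) and the standard library are available. Lean on these libraries where they do the work, as an engineer would, in place of code of your own. Each camera call takes 0.05 s, during which the arm holds its last target.

## Working session

There is one attempt and no reset: what is moved stays moved. The work goes in short steps, Python scripts to look and compute and a tool call to move; the robot and the scene stay as the last step left them, time stands still between calls to the robot, and variables do not carry over. Pictures are saved under pics/ and viewed, and the job is handed in when it is done.

Besides the shell and the picture viewer there is one more tool, called after "Emit:" in YAML: its name, and indented under it one key for each argument. arm_command: Moves the arm, as the interface text tells. Its arguments: {"type":"object","properties":{"rows":{"type":"array","items":{"type":"number"}},"force":{"type":"number"}},"required":["rows"]}

```bash
mkdir -p pics; cat > h.py <<'E'
import numpy as np, cv2
from workcell import sensors, imaging, bot, models
def world(c,u,v,z=None):
    K=np.array(c["camera_matrix"]);D=np.array(c["D"],float);T=np.array(c["world_from_camera"])
    p=cv2.undistortPoints(np.array([[[u,v]]],float),K,D)[0,0]
    ray=np.array([p[0],-p[1],-1.])
    if z is None:
        d=c["z_map"][int(round(v)),int(round(u))]
        return T[:3,:3]@(ray*d)+T[:3,3]
    r=T[:3,:3]@ray; o=T[:3,3]
    return o+r*(z-o[2])/r[2]
E
python3 - <<'E'
from h import *
print(sensors.get_obs())
for n in("scene","top"):
    c=imaging.camera(n); cv2.imwrite(f"pics/{n}0.png",c["pixels"])
    print(n,np.round(c["world_from_camera"],3).tolist())
    for t in("button_top","handle_grip","chest","jar"):
        r=models.spot_point(t,n)[:2]
        for q in r:
            z={"button_top":.170,"handle_grip":.1525,"chest":0,"jar":.17}[t]
            print(t,np.round(q["conf"],2),np.round(q["location"],1),"depth",np.round(world(c,*q["location"]),4),"plane",np.round(world(c,*q["location"],z),4))
E
```

```text
{'time': 0.0, 'q': array([ 6.79532930e+01,  5.01349114e+00,  1.00356689e+01,  9.50997183e+01,
       -1.82051974e-03,  8.99999889e+01]), 'qd': array([ 0.05834418, -0.04774885,  0.03056669,  0.0740789 , -0.09346765,
        0.05444625]), 'joint_efforts': array([ 4.28277872e-04, -5.20385349e+01,  4.64812982e+01,  1.61057798e-02,
        2.26392558e-05,  1.52887657e-05]), 'ee_pos': array([0.20640971, 0.50966734, 0.30317094]), 'tcp_rot': array([-9.00018205e+01,  7.75405464e-02,  6.79533041e+01]), 'wrist_force': array([-0.45036791,  1.13496668,  0.47242492]), 'torque': array([ 0.00965442,  0.00652644, -0.0182211 ]), 'opening': 0.0850287753254072}
scene [[-0.776, -0.353, 0.523, 1.232], [0.63, -0.428, 0.648, 0.883], [-0.005, 0.832, 0.554, 0.873], [0.0, 0.0, 0.0, 1.0]]
button_top 0.5 [373.9 211.7] depth [0.3827 0.2231 0.1702] plane [0.3824 0.2229 0.17  ]
handle_grip 0.42 [347.5 228.9] depth [0.4872 0.2213 0.1567] plane [0.4828 0.2174 0.1525]
chest 0.72 [330.2 277.7] depth [0.6399 0.3145 0.1305] plane [ 0.5359  0.2147 -0.    ]
jar 0.82 [275.7 244.5] depth [0.71   0.187  0.1925] plane [0.6927 0.164  0.17  ]
jar 0.39 [237.1 217.2] depth [ 0.6296 -0.1218  0.0759] plane [ 0.7007 -0.0032  0.17  ]
top [[-0.062, 0.974, -0.216, 0.271], [-0.998, -0.059, 0.017, 0.022], [0.003, 0.217, 0.976, 1.295], [0.0, 0.0, 0.0, 1.0]]
handle_grip 0.71 [190.6 234.3] depth [0.4641 0.2213 0.16  ] plane [0.4654 0.2227 0.1525]
handle_grip 0.48 [107.  289.9] depth [0.3362 0.4993 0.0204] plane [0.3294 0.4497 0.1525]
chest 0.69 [204.1 221.9] depth [0.497  0.1855 0.1523] plane [0.5272 0.2073 0.    ]
jar 0.71 [203.9 148.7] depth [0.6801 0.1715 0.218 ] plane [0.6984 0.1782 0.17  ]
jar 0.63 [353.2 174. ] depth [ 0.6038 -0.2266  0.1611] plane [ 0.6012 -0.2246  0.17  ]
```

View pics/top0.png

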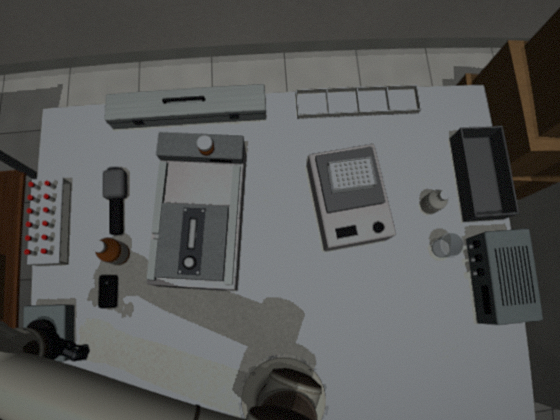

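View pics/scene0.png

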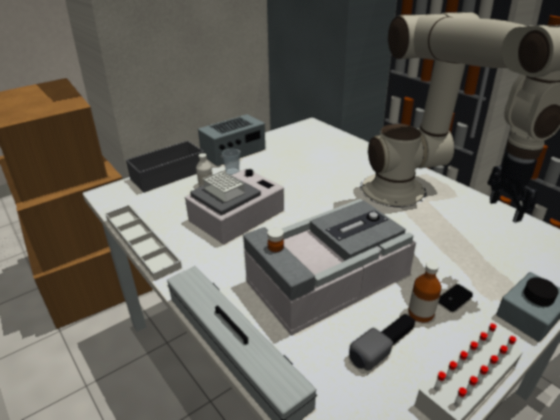

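The top view shows the chest left of centre. The button is near (188,262), the handle slot runs up to about (193,210), and the jar is at (204,145). Next I'll zoom in and fit the pose.

```bash
python3 - <<'E'
from h import *
c=imaging.camera("top"); p=c["pixels"]
cv2.imwrite("pics/topz.png",cv2.resize(p[190:300,140:260],None,fx=5,fy=5,interpolation=cv2.INTER_CUBIC))
s=imaging.camera("scene"); 
cv2.imwrite("pics/scz.png",cv2.resize(s["pixels"][190:290,290:420],None,fx=6,fy=6,interpolation=cv2.INTER_CUBIC))
print(models.search_frame("release_button","top")[:2],models.search_frame("handle_turn","top")[:2])
E
```

```text
[{'extent': [188.9, 261.1, 11.8, 11.0], 'conf': 0.41}] [{'extent': [192.8, 233.1, 11.8, 29.1], 'conf': 0.57}]
```

View pics/topz.png

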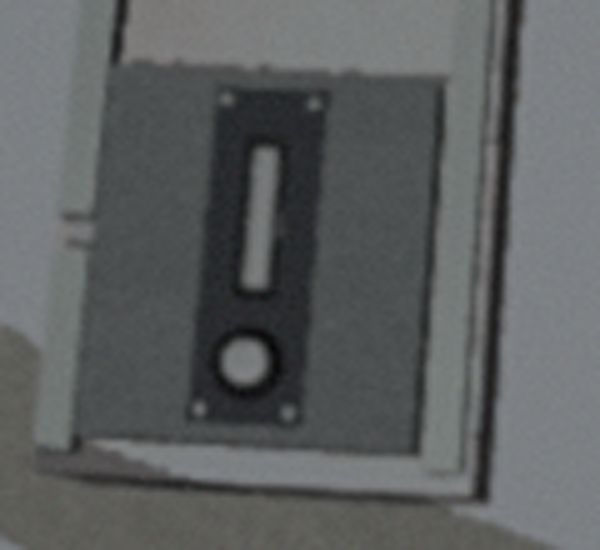

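View pics/scz.png

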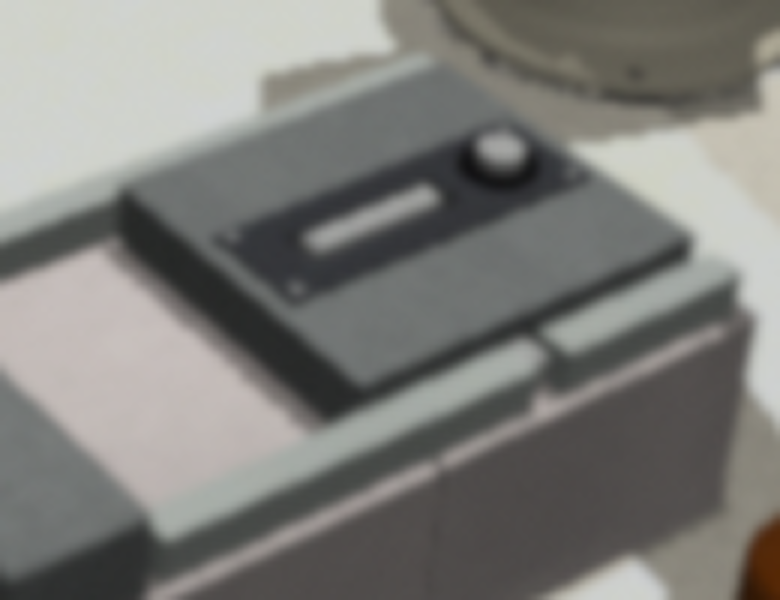

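```bash
python3 - <<'E'
from h import *
c=imaging.camera("top"); s=imaging.camera("scene")
f=lambda x,y:((x+.5)/5-.5+140,(y+.5)/5-.5+190)
g=lambda x,y:((x+.5)/6-.5+290,(y+.5)/6-.5+190)
def go(cc,h,items):
    out={}
    for k,(x,y,z) in items.items():
        out[k]=world(cc,*h(x,y),z); print(k,np.round(out[k],4))
    b,e1,e2=out["b"],out["e1"],out["e2"]
    m=(e1+e2)/2;d=e1-e2;print("len",np.linalg.norm(d),"yaw bar",np.degrees(np.arctan2(d[1],d[0])),"dist",np.linalg.norm((m-b)[:2]),"yaw b-m",np.degrees(np.arctan2(*(m-b)[1::-1])),"mid",m)
go(c,f,dict(b=(244,361,.170),e1=(265,146,.1595),e2=(254,291,.1595),pl=(217,90,.1575),pr=(328,92,.1575),ql=(187,420,.1575),qr=(300,422,.1575),rl=(98,15,.145),rl2=(38,440,.145)))
go(s,g,dict(b=(501,152,.170),e1=(313,240,.1595),e2=(434,190,.1595)))
# depth based cover edges / yaw
R=sensors.get_obs()
from scipy.spatial.transform import Rotation as Ro
print(Ro.from_euler("xyz",R["tcp_rot"],degrees=True).as_matrix().round(3),R["ee_pos"])
E
```

```text
b [0.3904 0.2271 0.17  ]
e1 [0.5058 0.2151 0.1595]
e2 [0.4282 0.2228 0.1595]
pl [0.5386 0.2408 0.1575]
pr [0.5338 0.1807 0.1575]
ql [0.3625 0.2603 0.1575]
qr [0.3582 0.2008 0.1575]
rl [0.588  0.3087 0.145 ]
rl2 [0.3571 0.343  0.145 ]
len 0.07803760084796096 yaw bar -5.696244278868808 dist 0.07703276419462834 yaw b-m -6.094391602483807 mid [0.46701858 0.21895769 0.1595    ]
b [0.3966 0.2324 0.17  ]
e1 [0.5045 0.216  0.1595]
e2 [0.4325 0.224  0.1595]
len 0.07249711131572373 yaw bar -6.305713369330075 dist 0.07293156256344618 yaw b-m -9.819826136503996 mid [0.46848347 0.22001049 0.1595    ]
[[ 0.375  0.    -0.927]
 [ 0.927  0.     0.375]
 [ 0.    -1.     0.   ]] [0.2064633  0.50979515 0.30391715]
```

Emit:
arm_command:
  rows: [-19.3,1.9,-27.6,0,-15.8,0,-1,-19.3,1.9,-27.6,0,-15.8,0,-1,-19.3,1.9,-27.6,0,-15.8,0,-1,-19.3,1.9,-27.6,0,-15.8,0,-1,-19.3,1.9,-27.6,0,-15.8,0,-1,-19.3,1.9,-27.6,0,-15.8,0,-1,-19.3,1.9,-27.6,0,-15.8,0,-1,-19.3,1.9,-27.6,0,-15.8,0,-1,-19.3,1.9,-27.6,0,-15.8,0,-1,-19.3,1.9,-27.6,0,-15.8,0,-1,-19.3,1.9,-27.6,0,-15.8,0,-1,-19.3,1.9,-27.6,0,-15.8,0,-1]
  force: 30

```text
time: 1.8
ee_pos: [0.3894, 0.2281, 0.285]
tcp_rot: [-90.0, -0.0, 83.8]
wrist_force: [-0.1, 0.1, -0.6]
opening: 0.0002
```

```bash
python3 - <<'E'
from h import *
print(sensors.get_obs()["q"].round(1))
s=imaging.camera("scene"); 
cv2.imwrite("pics/sc1.png",cv2.resize(s["pixels"][130:290,290:450],None,fx=3.7,fy=3.7,interpolation=cv2.INTER_CUBIC))
E
```

```text
[30.4 -8.8 -5.5 93.4  0.  36.6]
```

View pics/sc1.png

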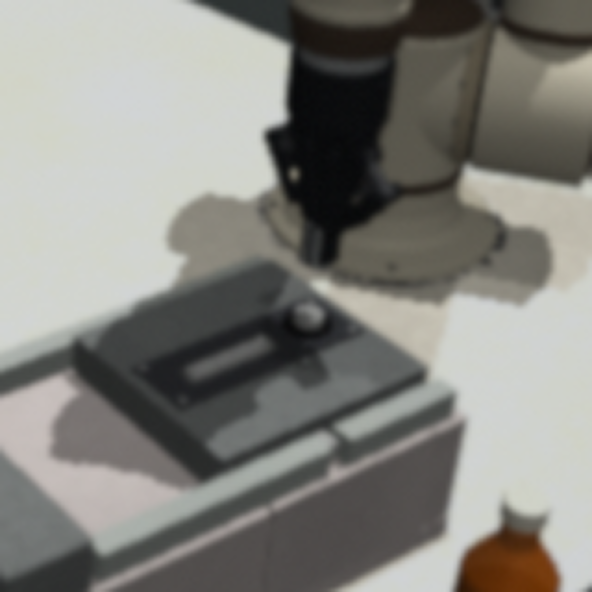

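```bash
cat >> h.py <<'E'
def proj(c,P):
    T=np.array(c["world_from_camera"]);p=T[:3,:3].T@(np.array(P)-T[:3,3])
    q=np.array([[p[0],-p[1],-p[2]]])
    return cv2.projectPoints(q,np.zeros(3),np.zeros(3),np.array(c["camera_matrix"]),np.array(c["D"],float))[0][0,0]
E
python3 - <<'E'
from h import *
s=imaging.camera("scene")
for P in [(.3894,.2281,.212),(.390,.2277,.17),(.3966,.2324,.17),(.468,.2195,.1595)]:
    u=proj(s,P); print(u.round(1),((u-[290,130]+.5)*3.7-.5).round(0))
for n in("scene","top"):
  c=imaging.camera(n)
  for t in("button_top","handle_grip"):
    for q in models.spot_point(t,n)[:2]: print(n,t,q, world(c,*q["location"],.17 if t[0]=="b" else .1595).round(4))
E
```

```text
[375.2 200.9] [316. 264.]
[373.4 213.4] [310. 310.]
[373.1 214.9] [309. 316.]
[352.  225.2] [231. 354.]
scene button_top {'location': [373.9, 214.5], 'conf': 0.6} [0.3932 0.2325 0.17  ]
scene handle_grip {'location': [351.1, 229.7], 'conf': 0.62} [0.4851 0.2328 0.1595]
top button_top {'location': [206.0, 146.9], 'conf': 0.24} [0.7032 0.1723 0.17  ]
top handle_grip {'location': [192.4, 235.6], 'conf': 0.66} [0.4604 0.2167 0.1595]
```

Emit:
arm_command:
  rows: [0.1,1.5,-0.2,0,0,0,-1,0.1,3.0,-0.2,0,0,0,-1,0.1,3.8,-0.2,0,0,0,-1,0.1,4.1,-0.2,0,0,0,-1,0.1,4.3,-0.2,0,0,0,-1,0.1,4.4,-0.2,0,0,0,-1,0.1,4.5,-0.2,0,0,0,-1,0.1,4.6,-0.2,0,0,0,-1,0.1,4.7,-0.2,0,0,0,-1,0.1,4.7,-0.2,0,0,0,-1]

```text
time: 3.03
ee_pos: [0.3921, 0.228, 0.239]
tcp_rot: [-90.1, -0.0, 83.7]
wrist_force: [-1.5, -1.7, 2.6]
opening: -0.0001
```

Emit:
arm_command:
  rows: [0,0.1,0,0,0,0,-1,0,0.2,0,0,0,0,-1,0,0.2,0,0,0,0,-1]

```text
time: 3.28
ee_pos: [0.3921, 0.2281, 0.2362]
tcp_rot: [-90.0, -0.0, 83.8]
wrist_force: [-0.3, -2.3, 4.4]
opening: -0.0003
```

```bash
python3 - <<'E'
from h import *
o=sensors.get_obs();print(o["ee_pos"],o["wrist_force"])
s=imaging.camera("scene"); 
cv2.imwrite("pics/sc2.png",cv2.resize(s["pixels"][150:290,290:430],None,fx=4.2,fy=4.2,interpolation=cv2.INTER_CUBIC))
E
```

```text
[0.39210937 0.22808869 0.23621995] [-0.29252907 -2.30167469  4.38765377]
```

View pics/sc2.png

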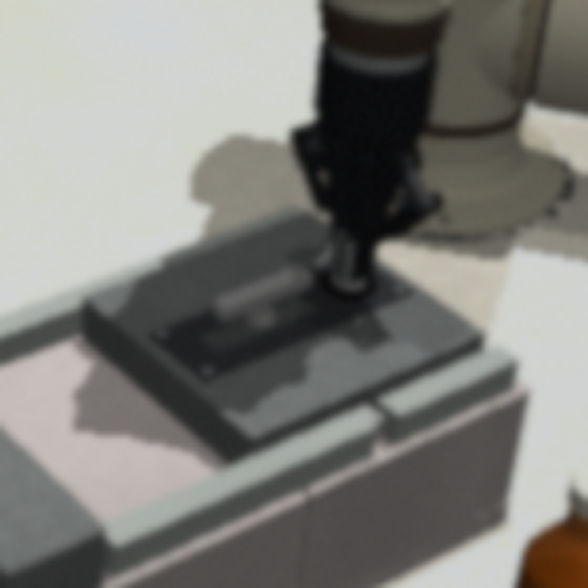

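The bar stands out on its stem at about (262,290) in the crop, so the handle has popped. I'll lift, then re-measure the bar.

Emit:
arm_command:
  rows: [0,-2,0,0,0,0,-1,0,-5,0,0,0,0,-1,0,-6,0,0,0,0,0.2,0,-6,0,0,0,0,0.2,0,-6,0,0,0,0,0.2,0,-6,0,0,0,0,0.2]

```text
time: 3.83
ee_pos: [0.3918, 0.2281, 0.2946]
tcp_rot: [-89.9, 0.0, 83.8]
wrist_force: [-0.5, -0.2, -0.2]
opening: 0.0481
```

```bash
python3 - <<'E'
from h import *
o=sensors.get_obs();print(o["ee_pos"],o["wrist_force"],o["opening"])
s=imaging.camera("scene"); 
cv2.imwrite("pics/sc3.png",cv2.resize(s["pixels"][180:280,310:410],None,fx=6,fy=6,interpolation=cv2.INTER_CUBIC))
t=imaging.camera("top"); 
cv2.imwrite("pics/top3.png",cv2.resize(t["pixels"][190:300,140:260],None,fx=5,fy=5,interpolation=cv2.INTER_CUBIC))
for n,c in(("scene",s),("top",t)):
    for q in models.spot_point("handle_grip",n)[:2]: print(n,q, world(c,*q["location"],.1875).round(4), world(c,*q["location"]).round(4))
E
```

```text
[0.39183653 0.22806447 0.29463225] [-0.51133989 -0.24932791 -0.23382512] 0.04807744449741933
scene {'location': [351.7, 220.4], 'conf': 0.76} [0.4823 0.2294 0.1875] [0.4758 0.2237 0.1816]
top {'location': [190.0, 231.9], 'conf': 0.74} [0.4658 0.2179 0.1875] [0.4657 0.2178 0.188 ]
```

View pics/sc3.png

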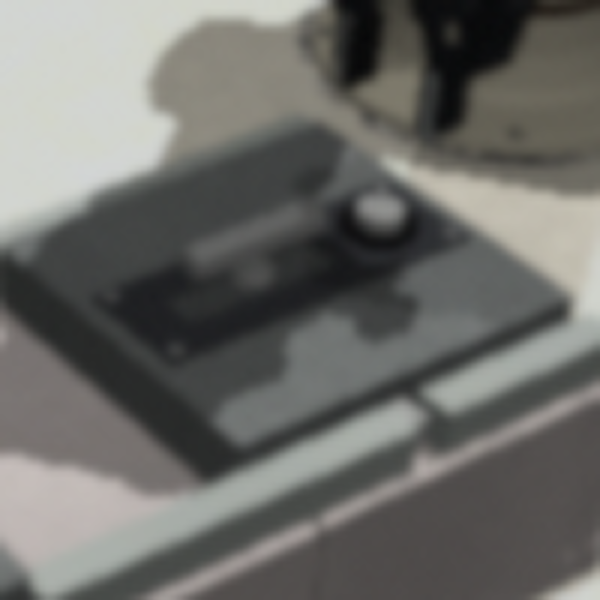

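View pics/top3.png

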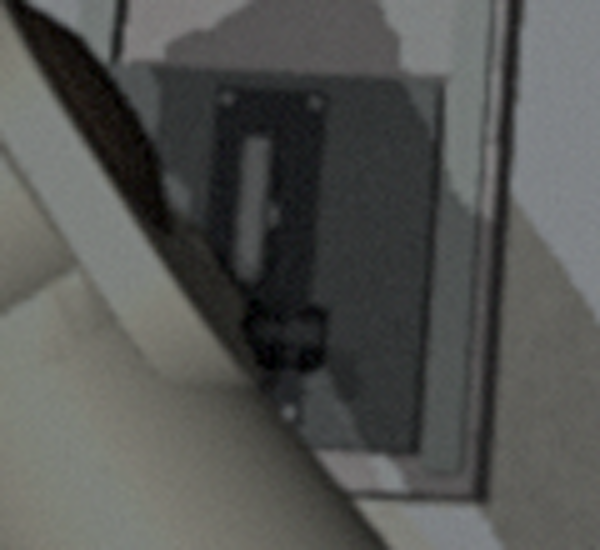

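```bash
python3 - <<'E'
from h import *
t=imaging.camera("top"); s=imaging.camera("scene")
f=lambda x,y:((x+.5)/5-.5+140,(y+.5)/5-.5+190)
a,b=world(t,*f(258,137),.1875),world(t,*f(248,281),.1875)
print(a,b,(a+b)/2,np.linalg.norm(a-b),np.degrees(np.arctan2(*(a-b)[1::-1])))
for P in[(.3918,.2281,.295),(.3918,.2281,.222)]: print((proj(t,P)-[140,190]+.5)*5)
g=lambda x,y:((x+.5)/6-.5+310,(y+.5)/6-.5+180)
a,b=world(s,*g(200,248),.1875),world(s,*g(318,208),.1875)
print(a,b,(a+b)/2,np.linalg.norm(a-b),np.degrees(np.arctan2(*(a-b)[1::-1])))
E
```

```text
[0.50505757 0.2138761  0.1875    ] [0.42967056 0.22084594 0.1875    ] [0.46736406 0.21736102 0.1875    ] 0.07570851465945337 -5.282215685850878
[192.75786458 332.73515852]
[223.22440878 348.77472037]
[0.50244811 0.21590123 0.1875    ] [0.43748227 0.22781352 0.1875    ] [0.46996519 0.22185738 0.1875    ] 0.06604894230398167 -10.390467854532394
```

Emit:
arm_command:
  rows: [-0.1,0,-3.5,0,0,0,0.2,-0.1,0,-7.7,0,0,0,0.2,-0.1,0,-7.7,0,0,0,0.2,-0.1,2,-7.7,0,0,0,0.2,-0.1,4,-7.7,0,0,0,0.2,-0.1,5.2,-7.7,0,0,0,0.2,-0.1,5.6,-7.7,0,0,0,0.2,-0.1,5.6,-7.7,0,0,0,0.2]

```text
time: 4.8
ee_pos: [0.4679, 0.2186, 0.239]
tcp_rot: [-89.9, 0.0, 83.8]
wrist_force: [0.3, -0.6, 0.6]
opening: 0.0512
```

```bash
python3 - <<'E'
from h import *
o=sensors.get_obs();print(o["ee_pos"],o["wrist_force"],o["opening"])
s=imaging.camera("scene"); 
cv2.imwrite("pics/sc4.png",cv2.resize(s["pixels"][160:280,300:420],None,fx=5,fy=5,interpolation=cv2.INTER_CUBIC))
E
```

```text
[0.4678973  0.21855211 0.23903488] [ 0.26009546 -0.58452262  0.62106714] 0.051249441015127344
```

View pics/sc4.png

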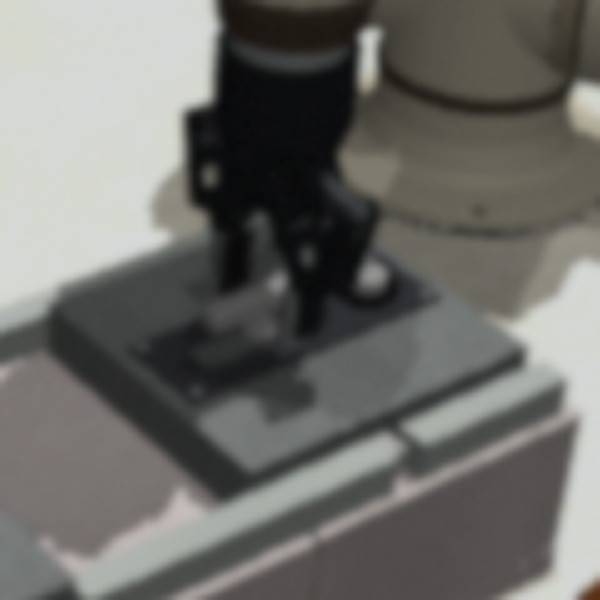

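The fingers straddle the bar at (245,305) in the crop. Closing gently.

Emit:
arm_command:
  rows: [0,0,0,0,0,0,-0.3,0,0,0,0,0,0,-0.5,0,0,0,0,0,0,-1,0,0,0,0,0,0,-1,0,0,0,0,0,0,-1,0,0,0,0,0,0,-1]
  force: 25

```text
time: 5.35
ee_pos: [0.4685, 0.2186, 0.2403]
tcp_rot: [-90.0, 0.0, 83.7]
wrist_force: [1.0, -3.0, 2.5]
opening: 0.0132
```

Emit:
arm_command:
  rows: [0,0,0,0,5,0,-1,0,0,0,0,10,0,-1,0,0,0,0,15,0,-1,0,0,0,0,20,0,-1,0,0,0,0,20,0,-1]

```text
time: 5.77
ee_pos: [0.4686, 0.2188, 0.2402]
tcp_rot: [-90.0, -0.0, 63.5]
wrist_force: [0.1, -2.1, 2.5]
opening: 0.0133
```

Emit:
arm_command:
  rows: [0,0,0,0,5,0,-1,0,0,0,0,10,0,-1,0,0,0,0,15,0,-1,0,0,0,0,20,0,-1,0,0,0,0,25,0,-1,0,0,0,0,30,0,-1,0,0,0,0,35,0,-1,0,0,0,0,40,0,-1,0,0,0,0,45,0,-1,0,0,0,0,50,0,-1,0,0,0,0,54,0,-1,0,0,0,0,54,0,-1]

```text
time: 6.77
ee_pos: [0.4688, 0.219, 0.2403]
tcp_rot: [-90.0, -0.1, 9.7]
wrist_force: [2.1, 1.2, 2.4]
opening: 0.013
```

```bash
python3 - <<'E'
from h import *
o=sensors.get_obs();print(o["wrist_force"],o["torque"],o["q"].round(1))
E
```

```text
[2.07740879 1.22475267 2.38566493] [ 0.21274631 -0.64765395 -0.07811853] [ 25.   -0.4  -2.5  87.8   0.  105.3]
```

Emit:
arm_command:
  rows: [0,0,0,0,2,0,-1,0,0,0,0,4,0,-1,0,0,0,0,6,0,-1,0,0,0,0,7,0,-1,0,0,0,0,7,0,-1]

```text
time: 7.18
ee_pos: [0.4688, 0.219, 0.2402]
tcp_rot: [-90.0, -0.1, 2.9]
wrist_force: [4.2, 2.3, 2.4]
opening: 0.0132
```

```bash
python3 - <<'E'
from h import *
o=sensors.get_obs();print(o["wrist_force"],o["torque"],o["q"].round(1))
s=imaging.camera("scene"); 
cv2.imwrite("pics/sc5.png",cv2.resize(s["pixels"][160:280,300:420],None,fx=5,fy=5,interpolation=cv2.INTER_CUBIC))
E
```

```text
[4.19817259 2.32055533 2.43446052] [ 0.44286517 -1.07970712  0.14830098] [ 25.   -0.4  -2.5  87.8   0.  112.1]
```

View pics/sc5.png

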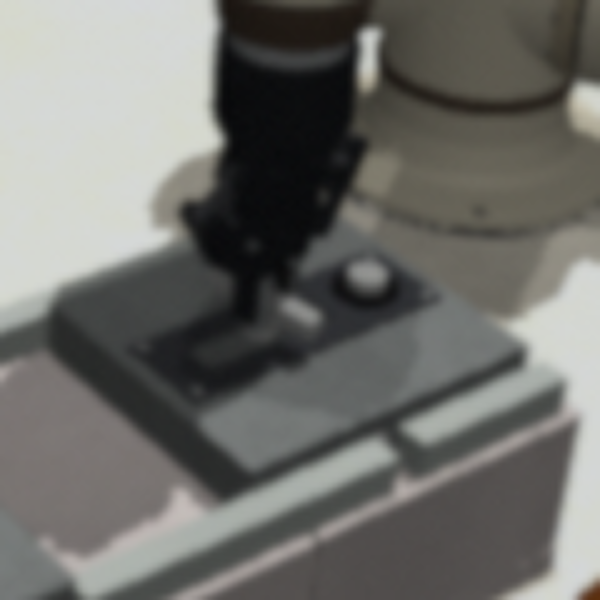

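The bar now lies across the slot, near (300,312). I'll feel for the stop.

Emit:
arm_command:
  rows: [0,0,0,0,1,0,-1,0,0,0,0,2,0,-1,0,0,0,0,3,0,-1,0,0,0,0,3,0,-1]

```text
time: 7.57
ee_pos: [0.4687, 0.2189, 0.2401]
tcp_rot: [-90.0, -0.1, -0.1]
wrist_force: [4.6, 2.3, 2.5]
opening: 0.0135
```

```bash
python3 - <<'E'
from h import *
o=sensors.get_obs();print(o["wrist_force"],o["torque"],o["q"].round(1))
E
```

```text
[4.60671401 2.31373204 2.45074142] [ 0.25781435 -1.11433692  0.86555731] [ 25.   -0.4  -2.5  87.8  -0.  115.1]
```

The stop is reached (0.87 N m). Sliding the cover, first half now, then a check of the lateral force.

Emit:
arm_command:
  rows: [0.2,0,-0.02,0,-1,0,-1,0.6,0,-0.07,0,-1,0,-1,1.2,0,-0.13,0,-1,0,-1,2.0,0,-0.22,0,-1,0,-1,2.8,0,-0.3,0,-1,0,-1,3.6,0,-0.39,0,-1,0,-1,4.4,0,-0.48,0,-1,0,-1,5.0,0,-0.54,0,-1,0,-1,5.4,0,-0.59,0,-1,0,-1,5.5,0,-0.6,0,-1,0,-1]

```text
time: 8.4
ee_pos: [0.5237, 0.2127, 0.2395]
tcp_rot: [-90.0, 0.0, 0.8]
wrist_force: [-1.9, 4.5, 1.9]
opening: 0.0128
```

```bash
python3 - <<'E'
from h import *
o=sensors.get_obs();print(o["wrist_force"],o["torque"],o["q"].round(1))
s=imaging.camera("scene"); 
cv2.imwrite("pics/sc6.png",cv2.resize(s["pixels"][160:310,240:420],None,fx=4,fy=4,interpolation=cv2.INTER_CUBIC))
E
```

```text
[-1.88917236  4.50788482  1.93891162] [1.00114821 0.35202556 0.66101851] [ 22.1   6.2   4.3  88.1   0.  111.3]
```

View pics/sc6.png

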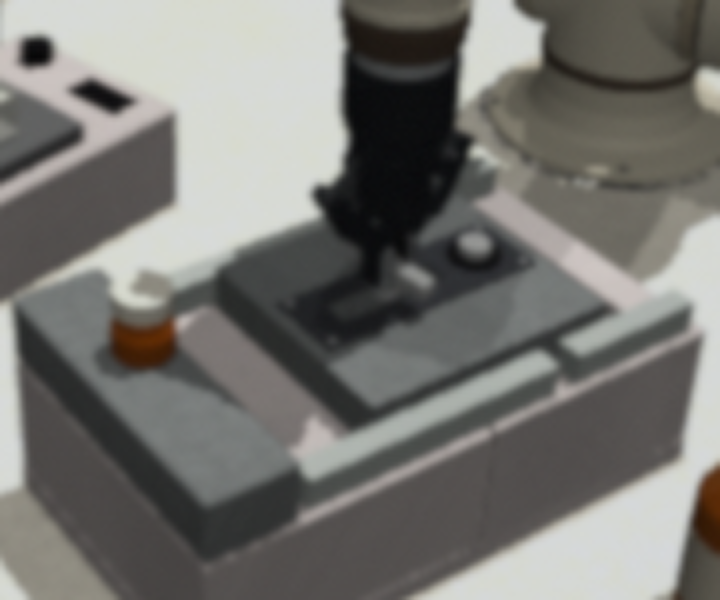

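Emit:
arm_command:
  rows: [0.3,0,-0.03,0,0,0,-1,0.9,0,-0.1,0,0,0,-1,1.7,0,-0.2,0,0,0,-1,2.6,0,-0.3,0,0,0,-1,3.5,0,-0.41,0,0,0,-1,4.4,0,-0.52,0,0,0,-1,5.2,0,-0.62,0,0,0,-1,5.7,0,-0.68,0,0,0,-1,6.0,0,-0.72,0,0,0,-1,6.2,0,-0.74,0,0,0,-1,6.4,0,-0.76,0,0,0,-1,6.4,0,-0.76,0,0,0,-1]

```text
time: 9.45
ee_pos: [0.5876, 0.2057, 0.2399]
tcp_rot: [-90.0, -0.0, 0.8]
wrist_force: [-0.7, 3.8, 2.1]
opening: 0.0133
```

Emit:
arm_command:
  rows: [0.1,0,-0.01,0,0,0,-1,0.2,0,-0.02,0,0,0,-1,0.3,0,-0.03,0,0,0,-1,0.3,0,-0.03,0,0,0,-1]

```text
time: 9.78
ee_pos: [0.5892, 0.2056, 0.2395]
tcp_rot: [-90.0, 0.2, 0.8]
wrist_force: [-8.7, 4.7, 3.1]
opening: 0.0129
```

```bash
python3 - <<'E'
from h import *
o=sensors.get_obs();print(o["wrist_force"],o["torque"],o["q"].round(1))
E
```

```text
[-8.73786835  4.73041     3.06757912] [0.90597239 1.68662103 0.6751707 ] [1.920e+01 1.460e+01 1.390e+01 8.950e+01 1.000e-01 1.084e+02]
```

Emit:
arm_command:
  rows: [0,0,0,0,0,0,-0.5,0,0,0,0,0,0,-0.1,0,0,0,0,0,0,0,0,0,0,0,0,0,0,0,0,0,0,0,0,0,0,-1.5,0,0,0,0,0,0,-4,0,0,0,0,0,0,-8,0,0,0,0,0,0,-10,0,0,0,0,0,0,-10,0,0,0,0,0]

```text
time: 10.62
ee_pos: [0.5909, 0.2054, 0.3455]
tcp_rot: [-89.9, -0.4, 0.7]
wrist_force: [0.6, 0.5, 0.3]
opening: 0.0425
```

Emit:
arm_command:
  rows: [-4,0,-5,0,0,0,0,-8,0,-10,0,0,0,0,-12,0,-15,0,0,0,0,-16,0,-20,0,0,0,0,-20,0,-25,0,0,0,0,-24,0,-30,0,0,0,0,-24,0,-30,0,0,0,0,-24,0,-30,0,0,0,0,-24,0,-30,0,0,0,0,-24,0,-30,0,0,0,0,-24,0,-30,0,0,0,0,-24,0,-30,0,0,0,0]

```text
time: 11.62
ee_pos: [0.3544, -0.098, 0.3398]
tcp_rot: [-90.0, -0.0, 0.6]
wrist_force: [1.7, 1.1, -0.3]
opening: 0.0427
```

```bash
python3 - <<'E'
from h import *
for n in("scene","top"):
    c=imaging.camera(n); cv2.imwrite(f"pics/{n}9.png",c["pixels"])
    for q in models.spot_point("handle_grip",n)[:1]: print(n,q,world(c,*q["location"],.1875).round(4),world(c,*q["location"]).round(4))
    if n=="top": cv2.imwrite("pics/topz9.png",cv2.resize(c["pixels"][120:300,130:270],None,fx=3.3,fy=3.3,interpolation=cv2.INTER_CUBIC))
    else: cv2.imwrite("pics/scz9.png",cv2.resize(c["pixels"][160:330,230:420],None,fx=3.5,fy=3.5,interpolation=cv2.INTER_CUBIC))
E
```

```text
scene {'location': [319.0, 232.6], 'conf': 0.6} [0.5883 0.2139 0.1875] [0.5891 0.2147 0.1884]
top {'location': [194.6, 186.2], 'conf': 0.51} [0.5879 0.2031 0.1875] [0.5886 0.2035 0.1848]
```

View pics/topz9.png

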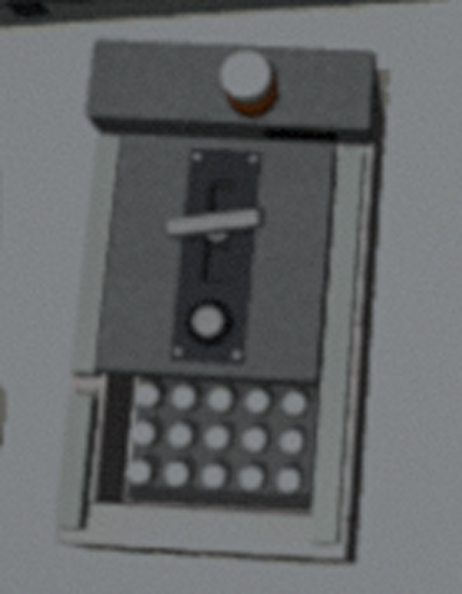

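View pics/scz9.png

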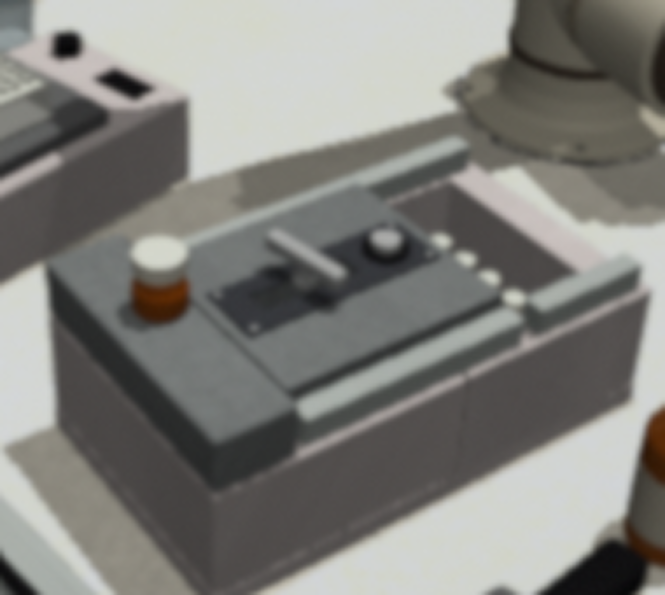

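View pics/top9.png

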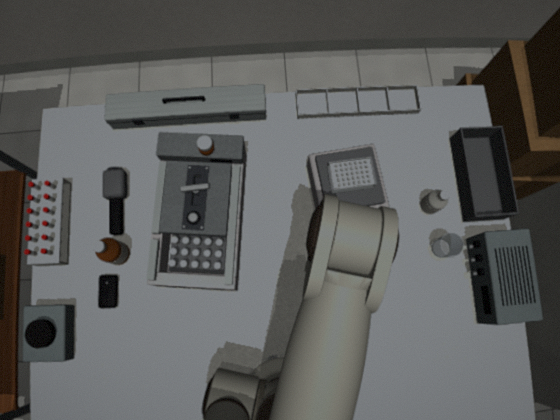

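```bash
python3 - <<'E'
from h import *
c=imaging.camera("top")
f=lambda x,y:((x+.5)/3.3-.5+130,(y+.5)/3.3-.5+120)
a,b=world(c,*f(169,228),.1875),world(c,*f(259,216),.1875)
d=b-a;print(np.linalg.norm(d),np.degrees(np.arctan2(d[1],d[0])),(a+b)/2, sensors.get_obs()["qd"])
E
```

```text
0.07310209103943963 -85.7427565995044 [0.58590178 0.20342918 0.1875    ] [-0.20163886 -0.04415422 -0.07042189  0.08607871 -0.09136244 -0.19422171]
```

```bash
python3 -c "
from workcell import bot; print(bot.job_done())"
```

```text
the job is handed in; nothing more can be done
None
```

The specimen well is open and I've handed the job in at about 12 s of the 54 s allowed. The handle is still out and turned, and the gripper is clear of everything. The hand-in reports no verdict.

- **Button and handle:** I pressed the button about 6 mm with shut fingers, and the T-handle popped out. I then gripped the bar and turned it clockwise until it hit its stop, at about 0.87 N m. The last top image puts it at about 80° from the chest's axis.
- **Cover:** I slid it about 0.12 m along the chest's +x until the resistance rose to 8.7 N at the stop. In the last images it lies against the rear housing with the vials uncovered. The handle is still at its popped-out height, about 185–188 mm by the depth map.
- **Surroundings:** The jar and the other bystanders in view look unmoved. In the final top image the arm hides part of the heater, and I did not measure the bystanders' positions. No force I read, at the end of each move, was above about 10 N.
- **Disagreement:** The scene camera put the button and handle up to about 10 mm away from where the top camera did. I relied mainly on the top camera, and contact agreed with it: closing on the bar gave only about 3 N of side force.

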